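# Reset the tripped over-temperature cut-out of the vial heater

### The arm

A 7-joint arm with a two-finger parallel gripper is mounted at the origin on a cart in front of the work surface, level with it; the furniture and walls round the work are solid. World frame = base frame: x ahead of the robot, y to its left, z up, the work surface at z = 0. Lengths are in mm, angles in rad, forces in N, time in s.
With the tool pointing down it reaches from about 400 to 875 mm from the base axis. Payload 4.4 kg.
Tool frame: the origin (TCP) lies on the centre line of the jaws, within the pads' length; the fingertips stand 11 mm ahead of it and the grasp point (between the pads) lies 8 mm behind it; z points along the fingers, y is the line along which they close (so a half turn about z gives the same grasp; the last joint's range is limited). The gripper opens to 85 mm and grips with 20 to 120 N. Pads are 22 mm wide; open, the fingers measure 114 mm over their backs; the gripper's body (76 mm by 85 mm) begins 54 mm behind the grasp point. The pads swing forward as they close: fully open they stand 13 mm farther back than shut.
Start: joints at [1.22, 0.628, 0.038, 1.517, -0.027, 0.996, -0.02], TCP at [182.655, -623.823, 242.313] pointing down, gripper open.
Joint ranges: [-3.06, 3.06], [-0.37, 2.12], [-1.25, 1.32], [0.18, 2.47], [-1.1, 4.24], [0.23, 1.98], [-2.94, 2.94]. Speed limits (rad/s): [2.57, 2.57, 3.14, 3.14, 3.14, 3.14, 3.14].

### API

Orientations are given as a unit quaternion [x, y, z, w].
In Python, from bench import * gives the robot as it stands.
- The arm moves only by the tool pendant, called after "Call:" as name(argument=value, ...), one argument or row to a line, values as JSON. Schema: {"type":"object","properties":{"segments":{"type":"object","properties":{"sx":{"type":"array","items":{"type":"number"},"minItems":1,"maxItems":5},"sy":{"type":"array","items":{"type":"number"},"minItems":1,"maxItems":5},"sz":{"type":"array","items":{"type":"number"},"minItems":1,"maxItems":5},"wx":{"type":"array","items":{"type":"number"},"minItems":1,"maxItems":5},"wy":{"type":"array","items":{"type":"number"},"minItems":1,"maxItems":5},"wz":{"type":"array","items":{"type":"number"},"minItems":1,"maxItems":5}},"additionalProperties":false,"required":["sx","sy","sz","wx","wy","wz"]},"jaw":{"type":"number"},"force":{"type":"number"},"only":{"type":"string"},"quiet":{"type":"boolean"},"lines":{"type":"string"}},"required":["segments"],"additionalProperties":false}. segments is an object with one list for each field, all of the same length, 1 to 5, a row being the entries at one place: sx, sy, sz (the shift in fractions of the full range, 1 being 600 mm), wx, wy, wz (a rotation vector in fractions of the full range, 1 being pi rad); each row is the pose to reach, as a shift and turn from the pose commanded when the call began, along the tool's axes at that moment; what a row does not reach only later rows make up. A row lasts 1/10 s, in which the tool goes at most 50 mm and 0.15 rad, less where a joint would pass 70% of its speed; a pose out of reach is approached as far as the arm can. jaw is the finger opening in mm, set as the call begins (left out keeps the last). The fingers move at their own pace and stop on an object; force is the grip in N (left out, the last holds). Time passes only in rows, so rows that do not move let the fingers close. The tool returns the time, the measured TCP pose, the force, the opening and the grip force at its end. only (a regular expression) keeps the lines of the reply that match it, lines (a string "A,B") keeps lines A to B, and quiet returns only ok. No shift or turn number may pass 1 either way. Input that does not fit is refused with a message, and nothing moves.
- state(): the state, without advancing time (a new reading comes with each control period).
- camera(name): name is "scene" or "top" or "wrist"; returns the picture (420x560x3 uint8, red, green, blue); there is no depth.
- camera_model(name): a dict with "camera_matrix" (3x3 intrinsics, pixels), "rvec" (rotation vector, rad) and "tvec" (3), from world to camera coordinates, as OpenCV has them. Camera axes: x right, y down, z forward; pixel columns grow to the right and rows downward; lengths in mm; the calibration is good to about 2 mm. A picture is of the moment at which its call begins: read the wrist's pose just before it. camera_model takes no time and is no camera call; for the wrist camera it gives the pose at the moment of the call.
- finish_job(): hands the job in; it is judged then, once.
The state is a dict: "time": time; "q": joint angles; "dq": joint speeds; "joint_efforts": joint torques, N m; "position": TCP position; "orientation": TCP orientation; "wrist_force": force on the tool from outside, world axes, zero at the start; "wrist_torque": the same for the moment, N m; "opening": finger opening in mm; "grasp_force": force on a finger pad.
Only numpy, scipy, OpenCV 4.12 (cv2) and the standard library are available. Lean on these libraries where they do the work, as an engineer would, in place of code of your own. Each camera call takes 0.05 s, during which the arm holds its last target. There are 200 camera calls.

### The job

The over-temperature cut-out of the vial heater has tripped. Using only the fingers, push the sliding shutter on its front deck fully open by the ridge, reach down into the well beneath and press the sunken reset key until it snaps down and stays down, then push the shutter fully shut over the well again. Pick nothing up, do not shove the heater along the bench, and leave the vials in its block and the things around it as they stand.

Things in the scene. Friction and masses are not known exactly. Their poses are not given: they have to be found in the camera images.
- heater: white bench heater for vials, 190 mm deep (x), 200 wide (y), about 4 kg, loose on rubber feet (slides if pushed sideways with some 15 N or more). Origin: centre of its underside, z up, x from its front (display face) to its rear. Front half: level deck 58 mm high (x -95 to -5) with the shutter. Rear half: metal block 68 mm high; the vials in it reach 82 mm. Front knob and keys play no part.
- well_mouth (a point): centre of the well's mouth, in the plane of the deck (z 58 mm on the heater, x -50, y -35); axes as the heater's. The well is a rectangular pit, 32 mm along x, 52 mm along y and 28 mm deep, with straight walls; the shutter covers it when shut and is quite clear of it when open.
- shutter (a joint): travel of the grey shutter, m: 0 = shut over the well, 0.060 = fully open against its stop, towards the heater's +y. It stays where it is left; it slides with about 1.5 N. Plate 47 mm along x, 68 mm along y, its top 62 mm above the bench; it runs between two rails along y, 48 mm apart, tops 65 mm above the bench, with equally low end stops.
- shutter_ridge (a point): top centre of the thumb ridge across the middle of the shutter, 72 mm above the bench; it moves with the shutter. The ridge is 36 mm long (x), 6 mm thick (y) and stands 10 mm above the plate: push on its side faces to slide the shutter.
- reset_key (a joint): travel of the reset key, m, positive downwards: 0 = popped up (tripped), 0.006 = fully down. Over-centre latch: it resists with up to about 3 N, snaps down past 0.003 and then stays down; let go earlier and it springs up again.
- key_top (a point): top centre of the reset key, a round pale button 21 mm across in the middle of the well; 14 mm below the well's mouth when popped up, 20 mm below it when down.
- vial_a: small glass vial with cap, 12 mm across, 32 mm tall, standing upright 18 mm deep in a hole of the heater's block; origin at its underside. Leave it alone.
- vial_b: small glass vial with cap, 12 mm across, 32 mm tall, standing upright 18 mm deep in a hole of the heater's block; origin at its underside. Leave it alone.
- vial_c: small glass vial with cap, 12 mm across, 32 mm tall, standing upright 18 mm deep in a hole of the heater's block; origin at its underside. Leave it alone.
- rack: dark blue-grey rack of vials, 60 x 200 x 45 mm, loose on the bench; origin at the centre of its underside. Leave it alone.
- beaker: small glass beaker, 52 across, 70 tall mm, loose on the bench; origin at the centre of its underside. Leave it alone.
- tape: roll of yellow tape lying flat, 77 across, 18 high mm, loose on the bench; origin at the centre of its underside. Leave it alone.
- syringe: thin glass syringe lying down, 171 long mm, loose on the bench; origin at the centre of its underside. Leave it alone.
- marker: marker pen lying down, 128 long mm, loose on the bench; origin at the centre of its underside. Leave it alone.
- mouse: black computer mouse, 112 x 60 x 40 mm, loose on the bench; origin at the centre of its underside. Leave it alone.

How it is judged (in metres and radians):
On the way, in this order (a step that is already met when the one before it is completed fails the run):
1. the shutter is pushed open (value of joint shutter above 0.055 m), for 0.2 s.
2. the reset key is pressed down past its snap (value of joint reset_key above 0.0048 m), for 0.2 s.
3. the shutter is pushed shut (value of joint shutter below 0.004 m), for 0.2 s.
At the end, for the whole second after the job is handed in: The reset key stays down (at least 4.8 of its 6 mm), the shutter is shut to within 4 mm, the heater stands at rest within 20 mm of where it was, and the three vials stand in their holes (value of joint reset_key above 0.0048 m and value of joint shutter below 0.004 m and distance of heater from where it was at the start of the episode below 0.02 m and linear speed of heater below 0.02 m/s and angle between each of vial_a, vial_b, vial_c's own z axis and vertical below 0.3 rad and z of each of vial_a, vial_b, vial_c in the frame of heater below 0.056 m); the robot touches nothing.
It fails at once if the heater is shoved more than 20 mm along the bench (distance of heater from where it was at the start of the episode above 0.02 m).
It fails at once if the heater is lifted or tipped (height (world z) of heater above 0.01 m or angle between heater's own z axis and vertical above 0.1 rad).
It fails at once if a vial is lifted or knocked in its hole (z of any of vial_a, vial_b, vial_c in the frame of heater above 0.058 m or angle between any of vial_a, vial_b, vial_c's own z axis and vertical above 0.35 rad).
It fails at once if a thing beside the heater is moved more than 20 mm (distance of any of rack, beaker, tape, syringe, marker, mouse from where it was at the start of the episode above 0.02 m).
It also fails if it takes over 53 s, if anything falls off the work surface, if the arm or the gripper's body presses on something with over 40 N, if the wrist force passes 120 N, or if a joint passes its speed limit or range.

## Working session

There is one attempt and no reset: what is moved stays moved. The work goes in short steps, Python scripts to look and compute and a tool call to move; the robot and the scene stay as the last step left them, time stands still between calls to the robot, and variables do not carry over. Pictures are saved under pics/ and viewed, at most 10 in all, crops included, and the job is handed in when it is done.

```bash
mkdir -p pics; ls; python3 - <<'E'
from bench import *
import cv2
s=state();print(s['time'],s['position'],s['orientation'],s['opening'])
for n in("scene","top"):
    cv2.imwrite(f'pics/{n}0.png',cv2.cvtColor(camera(n),cv2.COLOR_RGB2BGR))
    print(n,camera_model(n))
E
```

```text
pics
0.0 [ 182.47414011 -623.21766461  241.39353364] [ 9.89878436e-01  1.41914621e-01 -1.50674802e-04 -9.48669292e-04] 85.2971290857081
scene {'camera_matrix': array([[445.55061885,   0.        , 278.15935091],
       [  0.        , 445.55061885, 203.39129017],
       [  0.        ,   0.        ,   1.        ]]), 'rvec': array([ 0.64275897, -2.48034405,  1.39575116]), 'tvec': array([364.19339645, 292.87590453, 875.00040204])}
top {'camera_matrix': array([[455.15365245,   0.        , 283.45538693],
       [  0.        , 455.15365245, 208.95455702],
       [  0.        ,   0.        ,   1.        ]]), 'rvec': array([ 2.15046326, -2.04549743,  0.24464052]), 'tvec': array([-204.44153238,  512.50994705, 1124.73546555])}
```

View pics/scene0.png

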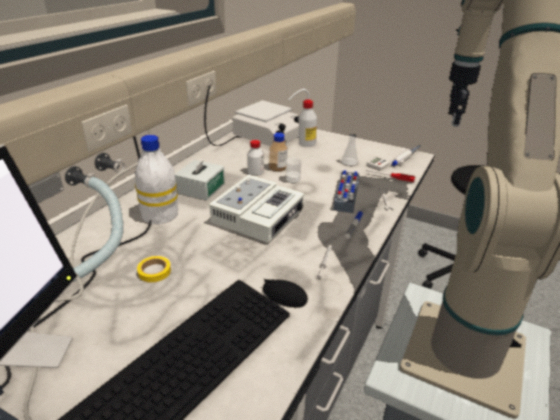

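View pics/top0.png

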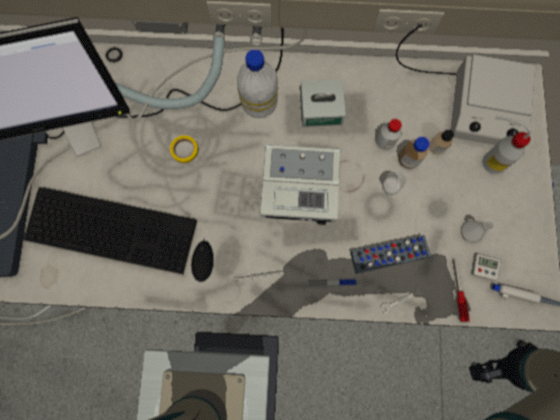

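The top view shows the heater at about px (300,182), with its front deck towards the robot (image down) and +y to the left. I'll enlarge it.

```bash
python3 - <<'E'
import cv2
im=cv2.imread('pics/top0.png')[140:226,250:354]
cv2.imwrite('pics/top0c.png',cv2.resize(im,None,fx=7,fy=7,interpolation=cv2.INTER_CUBIC)[:600])
E
```

```text
(no output)
```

View pics/top0c.png

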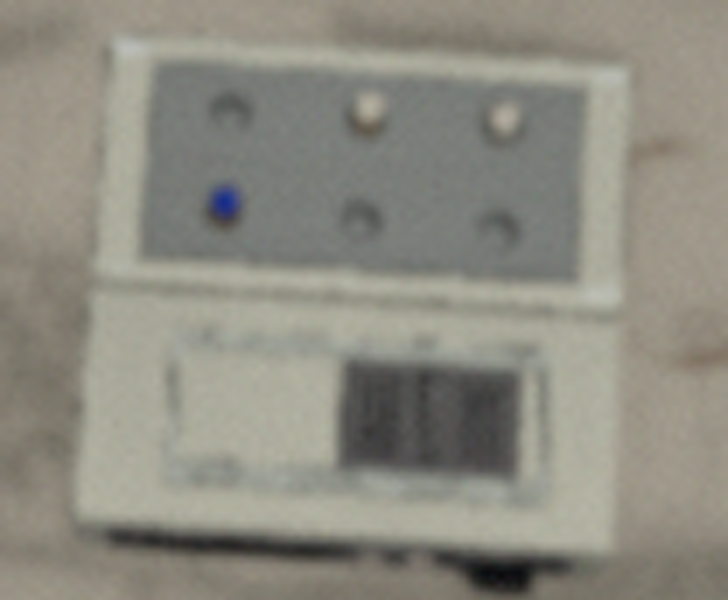

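The crop shows the shutter plate (grey, shut) with corners at about crop (344,362), (520,372), (516,474) and (340,468). The deck's front corners are at (78,525) and (612,552), and the block's rear corners at (115,42) and (632,68). I'll fit the heater's pose to these.

```bash
cat > h.py <<'E'
from bench import *
import cv2, numpy as np
from scipy.optimize import least_squares
from scipy.spatial.transform import Rotation as R
def proj(P,m): return cv2.projectPoints(np.float64(P),m['rvec'],m['tvec'],m['camera_matrix'],None)[0][:,0]
def toW(P,p):
    P=np.float64(P);c,s=np.cos(p[2]),np.sin(p[2])
    return np.c_[p[0]+c*P[:,0]-s*P[:,1],p[1]+s*P[:,0]+c*P[:,1],P[:,2]]
def fit(P,uv,m,x0=(600,-100,0)):
    return least_squares(lambda p:(proj(toW(P,p),m)-uv).ravel(),x0,x_scale=[100,100,1],loss='soft_l1')
def rows(target,quat=None):
    "shift in tool axes to world target"
    s=state(); r=R.from_quat(s['orientation']); return r.inv().apply(np.array(target)-s['position'])
E
python3 - <<'E'
from h import *
P=[(-26.5,-1,62),(-26.5,-69,62),(-73.5,-69,62),(-73.5,-1,62),(-95,100,58),(-95,-100,58),(95,100,68),(95,-100,68)]
c=np.array([(344,362),(520,372),(516,474),(340,468),(78,525),(612,552),(115,42),(632,68)],float)
uv=(c+.5)/7-.5+[250,140]
m=camera_model('top');f=fit(P,uv,m);print(f.x,np.degrees(f.x[2]));print((proj(toW(P,f.x),m)-uv).round(1))
print(toW([(-50,-35,72),(-50,25,72)],f.x))
r=R.from_quat(state()['orientation']);print(r.as_matrix().round(3))
print(camera_model('wrist'))
E
```

```text
[ 5.99223582e+02 -2.17895431e+02 -1.29673443e-02] -0.7429740983446735
[[ 0.9 -0.5]
 [ 1.6 -0.3]
 [ 1.5  2.5]
 [ 0.5  1.8]
 [-1.3 -0.4]
 [-0.8  0.5]
 [-1.5 -1.4]
 [-0.7 -0.6]]
[[ 548.77394134 -252.24413912   72.        ]
 [ 549.55196019 -192.24918361   72.        ]]
[[ 0.96   0.281 -0.   ]
 [ 0.281 -0.96   0.002]
 [-0.    -0.002 -1.   ]]
{'camera_matrix': array([[292.46577046,   0.        , 278.29989982],
       [  0.        , 292.46577046, 205.96223928],
       [  0.        ,   0.        ,   1.        ]]), 'rvec': array([-2.3349444 ,  1.74722003,  0.24021345]), 'tvec': array([-650.35070611,  -35.08634307,  378.06209517])}
```

Units first: shifts go in shares of 600 mm and turns go in shares of pi rad. So 215 mm is 0.3583, 172 mm is 0.2867, 0.298 rad is 0.0949.

Call:
pendant(
  segments={"sx": [0.0717, 0.1433, 0.215, 0.2867, 0.3583], "sy": [-0.0433, -0.0867, -0.13, -0.1733, -0.2167], "sz": [0, 0, 0, 0, 0], "wx": [0, 0, 0, 0, 0], "wy": [0, 0, 0, 0, 0], "wz": [0.0191, 0.0382, 0.0573, 0.0764, 0.0949]},
  jaw=0,
)

```text
time: 0.6
position: [352.5, -437.8, 242.1]
orientation: [1.0, -0.008, -0.0, -0.0]
wrist_force: [1.6, -0.6, 0.6]
opening: 12.7
grasp_force: 0.0
```

```bash
python3 - <<'E'
from h import *
print(rows((549,-222,225)), state()['q'].round(2))
m=camera_model('wrist');r=cv2.Rodrigues(m['rvec'])[0]; c=-r.T@m['tvec'];print(c,r[2], rows(c))
E
```

```text
[ 192.98137057 -218.8944475    17.1195512 ] [ 0.76  0.5   0.12  1.77 -0.07  0.87 -0.67]
[ 420.81984581 -440.07592204  373.00082265] [-0.26767598  0.00452696 -0.96349835] [  68.26966139    1.13088947 -130.95929229]
```

To row units: -185 mm is -0.3083, 165 mm is 0.275.

Call:
pendant(
  segments={"sx": [0.055, 0.11, 0.165, 0.22, 0.275], "sy": [-0.0617, -0.1233, -0.185, -0.2467, -0.3083], "sz": [0.005, 0.01, 0.015, 0.02, 0.025], "wx": [0, 0, 0, 0, 0], "wy": [0, 0, 0, 0, 0], "wz": [0, 0, 0, 0, 0]},
  jaw=0,
)

```text
time: 1.1
position: [520.0, -255.0, 227.0]
orientation: [1.0, -0.007, -0.0, -0.0]
wrist_force: [1.0, -0.7, -0.3]
opening: 0.4
grasp_force: 0.0
```

Call:
pendant(
  segments={"sx": [0.0467, 0.0467, 0.0467], "sy": [-0.0567, -0.0567, -0.0567], "sz": [0.0033, 0.0033, 0.0033], "wx": [0, 0, 0], "wy": [0, 0, 0], "wz": [0, 0, 0]},
  jaw=0,
)

```text
time: 1.4
position: [547.8, -221.8, 224.7]
orientation: [1.0, -0.005, -0.001, -0.0]
wrist_force: [0.1, -0.4, -0.3]
opening: 0.2
grasp_force: 0.0
```

```bash
python3 - <<'E'
from h import *
s=state();print(s['position'],s['wrist_force'])
m=camera_model('wrist');im=camera('wrist')
np.save('w1.npy',m,allow_pickle=True)
cv2.imwrite('pics/w1.png',cv2.cvtColor(im,cv2.COLOR_RGB2BGR))
E
```

```text
[ 547.77683308 -221.78011014  224.67886917] [ 0.06694752 -0.43570502 -0.2862233 ]
```

View pics/w1.png

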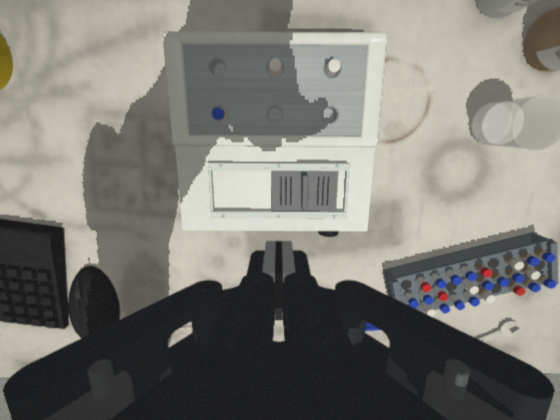

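The wrist view shows the heater clearly. Block rear corners are at about (165,33) and (386,34), deck front corners at (182,230) and (369,230), and the shutter spans x 271–338, y 170–210 with its ridge at about x 305. Next, an enlarged crop.

```bash
python3 - <<'E'
import cv2
im=cv2.imread('pics/w1.png')[140:260,172:382]
cv2.imwrite('pics/w1c.png',cv2.resize(im,(798,456),interpolation=cv2.INTER_CUBIC))
E
```

```text
(no output)
```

View pics/w1c.png

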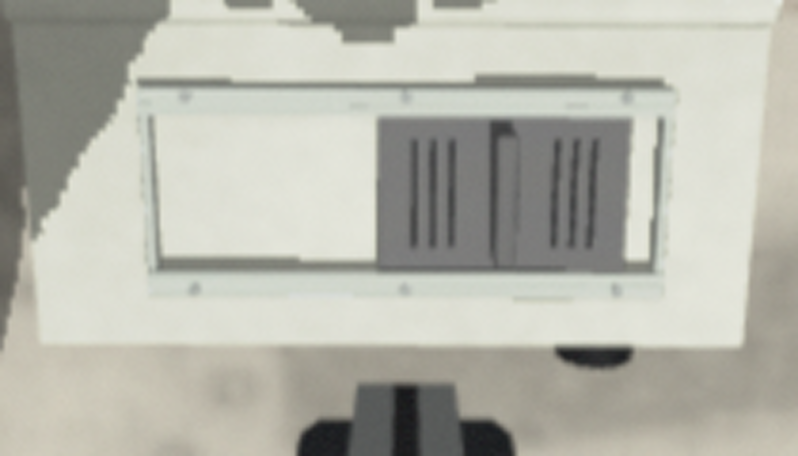

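The crop (×3.8) gives plate edges at x 377 and 629/625, ridge top at about x 497–517, y 135–266, and deck front corners at (41,344) and (744,346).

```bash
python3 - <<'E'
from h import *
m=np.load('w1.npy',allow_pickle=True).item()
P=[(-26.5,-1,62),(-26.5,-69,62),(-73.5,-69,62),(-73.5,-1,62),(-95,100,58),(-95,-100,58),(95,100,68),(95,-100,68),(-68,-35,72),(-32,-35,72)]
c=np.array([(377,118),(631,118),(625,270),(377,270),(41,344),(744,346)],float)
uv=np.r_[(c+.5)/3.8-.5+[172,140],[(165,33),(386,34)],(np.array([(508,266),(508,135.)])+.5)/3.8-.5+[172,140]]
f=fit(P,uv,m);print(f.x);print((proj(toW(P,f.x),m)-uv).round(1))
W=toW([(-50,-35,72),(-50,25,72)],f.x);print(W)
# fingertip check
s=state();print(proj([s['position']+[0,0,-11]],m), rows((549,-274,100)))
print('finger width mm', 100/3.8*310/292)
E
```

```text
[ 5.99801810e+02 -2.16337641e+02 -1.84785915e-02]
[[ 1.2 -2. ]
 [ 1.9 -1.4]
 [ 0.5  3.2]
 [ 1.   2.7]
 [-3.9  0.3]
 [-4.1  1.4]
 [-8.2 -3. ]
 [-0.6 -1.7]
 [-0.   1.7]
 [ 1.2  0.9]]
[[ 549.16363224 -250.4077888    72.        ]
 [ 550.27228463 -190.41803226   72.        ]]
[[279.47027343 260.15062736]] [  3.02239668  50.29670563 124.94148066]
finger width mm 27.937995674116802
```

Residuals suggest the shutter is standing a few mm ajar. I'll refit with its travel as a free parameter.

```bash
python3 - <<'E'
from h import *
m=np.load('w1.npy',allow_pickle=True).item()
def pts(q): return [(-50,-1+q,62),(-50,-69+q,62),(-95,100,58),(-95,-100,58),(95,100,68),(95,-100,68),(-68,-35+q,72),(-32,-35+q,72)]
c=lambda a:(np.array(a,float)+.5)/3.8-.5+[172,140]
uv=np.r_[c([(377,194),(627,194),(41,344),(744,346)]),[(165,33),(386,34)],c([(508,266),(508,135)])]
w=np.ones((8,2));w[:2,1]=0
f=least_squares(lambda p:((proj(toW(pts(p[3]),p),m)-uv)*w).ravel(),(600,-217,0,0),x_scale=[100,100,1,10],loss='soft_l1')
print(f.x);print((proj(toW(pts(f.x[3]),f.x),m)-uv).round(1))
P=toW([(-50,-35+f.x[3],72),(-50,25,72),(-50,-35,58)],f.x);print(P)
E
```

```text
[ 5.99648126e+02 -2.19666103e+02 -8.00206035e-03  4.82684348e+00]
[[ 0.2  0.9]
 [ 0.5  0.8]
 [ 0.2  1.3]
 [-0.1  0.6]
 [-5.3 -1.5]
 [ 2.2 -2.8]
 [-0.8  1.5]
 [ 0.   0.7]]
[[ 549.40828236 -249.43819498   72.        ]
 [ 549.84977657 -194.2668049    72.        ]
 [ 549.36965808 -254.26488392   58.        ]]
```

To row units: 115 mm is 0.1917, 90 mm is 0.15.

Call:
pendant(
  segments={"sx": [0.0017, 0.0017, 0.0017, 0.0017, 0.0017], "sy": [0.0767, 0.0767, 0.0767, 0.0767, 0.0767], "sz": [0, 0.0833, 0.15, 0.1917, 0.1917], "wx": [0, 0, 0, 0, 0], "wy": [0, 0, 0, 0, 0], "wz": [0, 0, 0, 0, 0]},
  jaw=0,
)

```text
time: 1.95
position: [543.7, -270.1, 106.8]
orientation: [1.0, -0.008, -0.004, -0.001]
wrist_force: [-0.2, 0.2, 0.1]
opening: 0.3
grasp_force: 0.0
```

```bash
python3 - <<'E'
from h import *
print(rows((549,-268,76.5)))
m=camera_model('wrist');cv2.imwrite('pics/w2.png',cv2.cvtColor(cv2.resize(camera('wrist')[100:300,150:400],(750,600),interpolation=2),cv2.COLOR_RGB2BGR))
print(proj([(549.4,-249.4,72),state()['position']-[0,0,11]],m))
E
```

```text
[ 5.52055431 -2.10873401 30.28008132]
[[242.01722801 232.39502226]
 [276.95689065 256.89598935]]
```

View pics/w2.png

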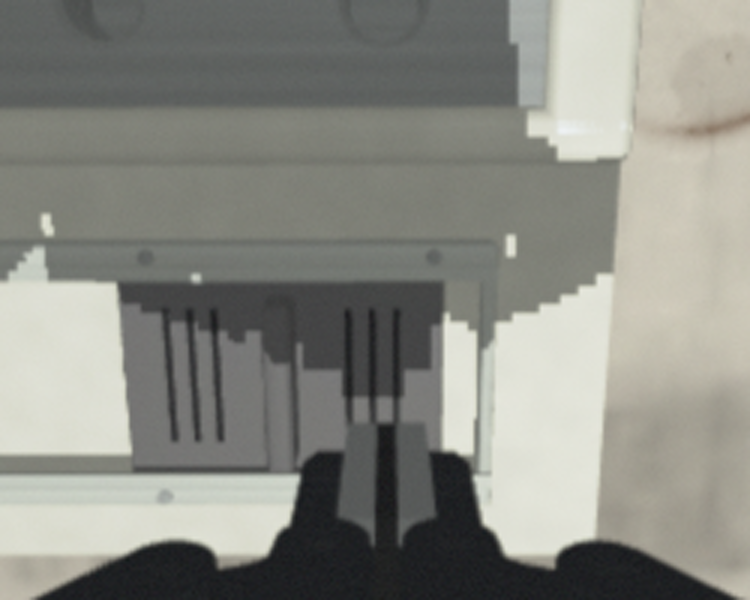

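The picture shows the ridge at crop x≈282, left of the fingertips (345–430, centre 386), matching the prediction. The gap at the right confirms the shutter is slightly ajar. I'll descend beside the ridge.

Call:
pendant(
  segments={"sx": [0.0033, 0.0033, 0.0033, 0.0033], "sy": [0, 0, 0, 0], "sz": [0.025, 0.05, 0.05, 0.05], "wx": [0, 0, 0, 0], "wy": [0, 0, 0, 0], "wz": [0, 0, 0, 0]},
  jaw=0,
)

```text
time: 2.4
position: [549.8, -269.1, 80.3]
orientation: [1.0, -0.007, -0.0, -0.0]
wrist_force: [-0.9, 0.6, 0.0]
opening: 0.1
grasp_force: 0.0
```

```bash
python3 - <<'E'
from h import *
print(rows((549,-268,76.5)),state()['wrist_force'])
E
```

```text
[-0.83644477 -1.13057707  3.78267742] [-0.88032203  0.55679941  0.00788297]
```

To row units: -14 mm is -0.0233, 4.5 mm is 0.0075.

Call:
pendant(
  segments={"sx": [0, 0, 0, 0], "sy": [0, 0, -0.01, -0.0233], "sz": [0.0075, 0.0075, 0.0075, 0.0075], "wx": [0, 0, 0, 0], "wy": [0, 0, 0, 0], "wz": [0, 0, 0, 0]},
  jaw=0,
)

```text
time: 2.8
position: [550.1, -255.7, 76.1]
orientation: [1.0, -0.007, 0.0, 0.001]
wrist_force: [-0.3, -1.4, -1.8]
opening: -0.3
grasp_force: 0.8
```

Call:
pendant(
  segments={"sx": [0, 0, 0, 0, 0], "sy": [-0.0167, -0.0333, -0.05, -0.065, -0.0767], "sz": [0, 0, 0, 0, 0], "wx": [0, 0, 0, 0, 0], "wy": [0, 0, 0, 0, 0], "wz": [0, 0, 0, 0, 0]},
  jaw=0,
)

```text
time: 3.3
position: [550.8, -207.9, 75.9]
orientation: [1.0, -0.006, 0.0, -0.0]
wrist_force: [-0.6, -2.0, 1.1]
opening: -0.0
grasp_force: 1.0
```

Call:
pendant(
  segments={"sx": [0, 0, 0], "sy": [-0.0033, -0.0033, -0.0033], "sz": [0, 0, 0], "wx": [0, 0, 0], "wy": [0, 0, 0], "wz": [0, 0, 0]},
  jaw=0,
)

```text
time: 3.6
position: [550.8, -207.4, 75.9]
orientation: [1.0, -0.007, 0.0, 0.0]
wrist_force: [-0.5, -2.4, 1.5]
opening: 0.2
grasp_force: 1.3
```

To row units: -3 mm is -0.005, -1.5 mm is -0.0025.

Call:
pendant(
  segments={"sx": [0, 0, 0, 0], "sy": [-0.0025, -0.0025, -0.005, -0.005], "sz": [0, 0, 0, 0], "wx": [0, 0, 0, 0], "wy": [0, 0, 0, 0], "wz": [0, 0, 0, 0]},
  jaw=0,
)

```text
time: 4.0
position: [550.8, -207.0, 76.0]
orientation: [1.0, -0.008, 0.001, 0.002]
wrist_force: [-0.5, -6.9, 0.7]
opening: -0.2
grasp_force: 3.5
```

Call:
pendant(
  segments={"sx": [0, 0, 0], "sy": [-0.0025, -0.0025, -0.0025], "sz": [0, 0, 0], "wx": [0, 0, 0], "wy": [0, 0, 0], "wz": [0, 0, 0]},
  jaw=0,
)

```text
time: 4.3
position: [550.8, -206.8, 76.1]
orientation: [1.0, -0.008, 0.001, 0.002]
wrist_force: [-0.7, -9.1, 0.6]
opening: 0.0
grasp_force: 4.4
```

The shutter is at its stop: force is rising while y holds at -207. Now back off, lift, go over the well and look.

To row units: 70 mm is 0.1167, 40 mm is 0.0667.

Call:
pendant(
  segments={"sx": [0, 0, 0, 0, 0], "sy": [0.0167, 0.0167, 0.0667, 0.1167, 0.1167], "sz": [0, -0.0417, -0.05, -0.05, -0.05], "wx": [0, 0, 0, 0, 0], "wy": [0, 0, 0, 0, 0], "wz": [0, 0, 0, 0, 0]},
  jaw=0,
)

```text
time: 4.8
position: [549.0, -277.6, 106.1]
orientation: [1.0, -0.009, 0.0, 0.001]
wrist_force: [-1.2, -0.1, 0.1]
opening: 0.1
grasp_force: 0.0
```

```bash
python3 - <<'E'
from h import *
s=state();print(rows((549,-256,95)),s['wrist_force'])
m=camera_model('wrist');cv2.imwrite('pics/w3.png',cv2.cvtColor(cv2.resize(camera('wrist')[100:300,150:400],(750,600),interpolation=2),cv2.COLOR_RGB2BGR))
q=[(dx,dy) for dx in(-16,16) for dy in(-26,26)]
a=proj([(549+x,-256+y,58) for x,y in q]+[(549,-256,44),s['position']-[0,0,11]],m);print(((a-[150,100])*3).round())
E
```

```text
[ -0.46299599 -21.66480038  11.07639508] [-1.22082516 -0.05151353  0.14783059]
[[400. 468.]
 [166. 472.]
 [398. 329.]
 [154. 334.]
 [286. 381.]
 [378. 475.]]
```

View pics/w3.png

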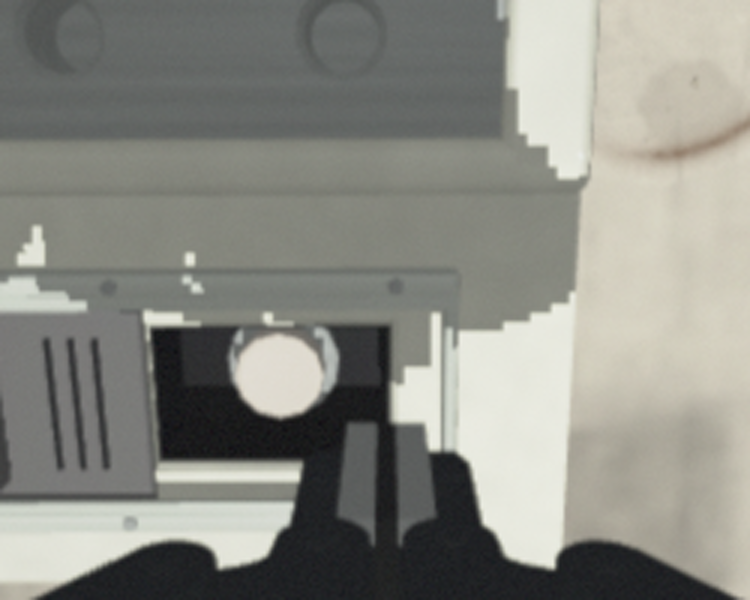

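The well spans crop x 155–390, y 325–458, and the pale key is at (280,376). It lies 1–2 mm further +x than predicted, so I'll aim at (551,-255).

To row units: 35 mm is 0.0583, 1.5 mm is 0.0025.

Call:
pendant(
  segments={"sx": [0.0025, 0.0025, 0.0025, 0.0025, 0.0025], "sy": [-0.0375, -0.0375, -0.0375, -0.0375, -0.0375], "sz": [0, 0.0167, 0.0417, 0.0583, 0.0583], "wx": [0, 0, 0, 0, 0], "wy": [0, 0, 0, 0, 0], "wz": [0, 0, 0, 0, 0]},
  jaw=0,
)

```text
time: 5.35
position: [550.0, -249.9, 68.4]
orientation: [1.0, -0.007, -0.002, -0.001]
wrist_force: [-0.4, -0.1, 0.1]
opening: -0.1
grasp_force: 0.0
```

Call:
pendant(
  segments={"sx": [0, 0, 0], "sy": [0, 0, 0], "sz": [0.01, 0.0167, 0.0167], "wx": [0, 0, 0], "wy": [0, 0, 0], "wz": [0, 0, 0]},
  jaw=0,
)

```text
time: 5.65
position: [551.3, -250.3, 60.4]
orientation: [1.0, -0.007, -0.0, -0.0]
wrist_force: [-0.8, 0.1, -0.4]
opening: -0.2
grasp_force: 0.0
```

Call:
pendant(
  segments={"sx": [0, 0, 0, 0], "sy": [0.0075, 0.0075, 0.0075, 0.0075], "sz": [0, 0.005, 0.01, 0.01], "wx": [0, 0, 0, 0], "wy": [0, 0, 0, 0], "wz": [0, 0, 0, 0]},
  jaw=0,
)

```text
time: 6.05
position: [551.7, -255.1, 54.8]
orientation: [1.0, -0.007, 0.0, 0.0]
wrist_force: [-0.1, -0.3, 3.0]
opening: -0.2
grasp_force: 1.0
```

Call:
pendant(
  segments={"sx": [0, 0, 0, 0], "sy": [0, 0, 0, 0], "sz": [0.0033, 0.0067, 0.01, 0.01], "wx": [0, 0, 0, 0], "wy": [0, 0, 0, 0], "wz": [0, 0, 0, 0]},
  jaw=0,
)

```text
time: 6.45
position: [551.5, -254.3, 49.1]
orientation: [1.0, -0.007, -0.0, -0.0]
wrist_force: [-0.4, -0.1, 4.2]
opening: -0.4
grasp_force: 2.4
```

To row units: 2 mm is 0.0033.

Call:
pendant(
  segments={"sx": [0, 0, 0, 0], "sy": [0, 0, 0, 0], "sz": [0.0033, 0.0033, 0.0033, 0.0033], "wx": [0, 0, 0, 0], "wy": [0, 0, 0, 0], "wz": [0, 0, 0, 0]},
  jaw=0,
)

```text
time: 6.85
position: [551.5, -254.3, 48.9]
orientation: [1.0, -0.007, 0.0, -0.0]
wrist_force: [-4.4, 2.2, 18.0]
opening: 0.4
grasp_force: 9.1
```

Call:
pendant(
  segments={"sx": [0, 0, 0, 0, 0], "sy": [0, 0, -0.0667, -0.125, -0.125], "sz": [-0.0333, -0.0833, -0.0833, -0.0833, -0.0833], "wx": [0, 0, 0, 0, 0], "wy": [0, 0, 0, 0, 0], "wz": [0, 0, 0, 0, 0]},
  jaw=0,
)

```text
time: 7.35
position: [553.0, -172.1, 96.6]
orientation: [1.0, -0.003, -0.001, -0.003]
wrist_force: [-0.0, 0.1, 0.4]
opening: 0.1
grasp_force: 0.0
```

```bash
python3 - <<'E'
from h import *
s=state();print(rows((549,-178,76)),s['wrist_force'])
cv2.imwrite('pics/w4.png',cv2.cvtColor(cv2.resize(camera('wrist')[80:280,210:460],(750,600),interpolation=2),cv2.COLOR_RGB2BGR))
E
```

```text
[-3.96246922  6.01907132 20.53647816] [-0.04338903  0.08422529  0.4190254 ]
```

View pics/w4.png

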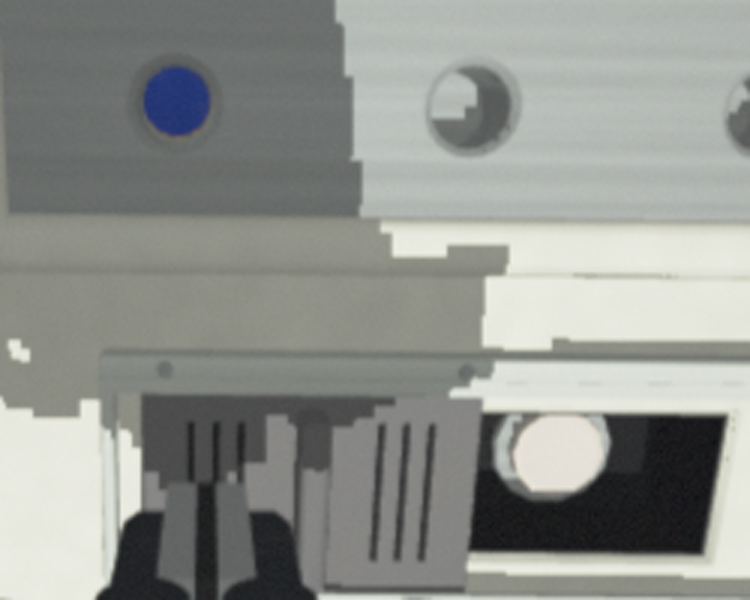

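The key bottomed out firmly (18 N, no further travel) and the fingertips (crop x 160–255) now stand on the +y side of the ridge (x≈313). Now lower and push the shutter shut.

To row units: 19 mm is 0.0317, 10 mm is 0.0167.

Call:
pendant(
  segments={"sx": [-0.005, -0.005, -0.005, -0.005], "sy": [0.0033, 0.0033, 0.0033, 0.0033], "sz": [0.0167, 0.0317, 0.0317, 0.0317], "wx": [0, 0, 0, 0], "wy": [0, 0, 0, 0], "wz": [0, 0, 0, 0]},
  jaw=0,
)

```text
time: 7.8
position: [548.8, -183.3, 76.9]
orientation: [1.0, -0.008, -0.001, 0.0]
wrist_force: [-0.4, -1.1, -0.2]
opening: -0.2
grasp_force: 0.0
```

```bash
python3 - <<'E'
from h import *
print(rows((549.5,-178,76)))
E
```

```text
[ 0.6591297  -5.29967143  0.8758948 ]
```

To row units: 46 mm is 0.0767, 38 mm is 0.0633.

Call:
pendant(
  segments={"sx": [0, 0, 0, 0, 0], "sy": [0.0133, 0.03, 0.0467, 0.0633, 0.0767], "sz": [0.0017, 0.0017, 0.0017, 0.0017, 0.0017], "wx": [0, 0, 0, 0, 0], "wy": [0, 0, 0, 0, 0], "wz": [0, 0, 0, 0, 0]},
  jaw=0,
)

```text
time: 8.3
position: [548.2, -228.7, 76.8]
orientation: [1.0, -0.007, -0.001, -0.0]
wrist_force: [-0.6, 2.4, 6.2]
opening: 0.1
grasp_force: 3.1
```

Call:
pendant(
  segments={"sx": [0, 0, 0, 0, 0], "sy": [0.01, 0.0183, 0.0233, 0.0233, 0.0233], "sz": [0, 0, 0, 0, 0], "wx": [0, 0, 0, 0, 0], "wy": [0, 0, 0, 0, 0], "wz": [0, 0, 0, 0, 0]},
  jaw=0,
)

```text
time: 8.8
position: [548.0, -243.0, 76.8]
orientation: [1.0, -0.007, -0.0, 0.0]
wrist_force: [-2.4, 0.1, 4.4]
opening: 0.1
grasp_force: 2.6
```

To row units: 2 mm is 0.0033.

Call:
pendant(
  segments={"sx": [0, 0, 0], "sy": [0.0033, 0.0033, 0.0033], "sz": [0, 0, 0], "wx": [0, 0, 0], "wy": [0, 0, 0], "wz": [0, 0, 0]},
  jaw=0,
)

```text
time: 9.1
position: [548.0, -243.2, 76.8]
orientation: [1.0, -0.007, -0.001, -0.001]
wrist_force: [-1.2, 3.4, 6.7]
opening: -0.0
grasp_force: 3.4
```

Call:
pendant(
  segments={"sx": [0, 0, 0], "sy": [0.0033, 0.0033, 0.0033], "sz": [0, 0, 0], "wx": [0, 0, 0], "wy": [0, 0, 0], "wz": [0, 0, 0]},
  jaw=0,
)

```text
time: 9.4
position: [548.0, -243.4, 76.8]
orientation: [1.0, -0.006, -0.001, -0.002]
wrist_force: [-1.7, 5.8, 10.2]
opening: -0.0
grasp_force: 5.2
```

Force is rising, but there's also an upward force. I'll look before continuing.

To row units: -60 mm is -0.1, -30 mm is -0.05.

Call:
pendant(
  segments={"sx": [0, 0, 0, 0], "sy": [-0.01, -0.02, -0.05, -0.05], "sz": [-0.0017, -0.0417, -0.1, -0.1], "wx": [0, 0, 0, 0], "wy": [0, 0, 0, 0], "wz": [0, 0, 0, 0]},
  jaw=0,
)

```text
time: 9.8
position: [551.9, -214.6, 140.1]
orientation: [1.0, -0.006, 0.003, 0.0]
wrist_force: [1.3, 0.0, 0.8]
opening: 0.4
grasp_force: 0.0
```

```bash
python3 - <<'E'
from h import *
s=state();m=camera_model('wrist')
cv2.imwrite('pics/w5.png',cv2.cvtColor(cv2.resize(camera('wrist')[100:300,170:420],(750,600),interpolation=2),cv2.COLOR_RGB2BGR))
p=(599.6,-220.5,-.008)
a=proj(toW([(-50,-35,72),(-50,-69,62),(-50,-1,62)],p),m);print(((a-[170,100])*3).round())
E
```

```text
[[488. 380.]
 [617. 367.]
 [346. 368.]]
```

View pics/w5.png

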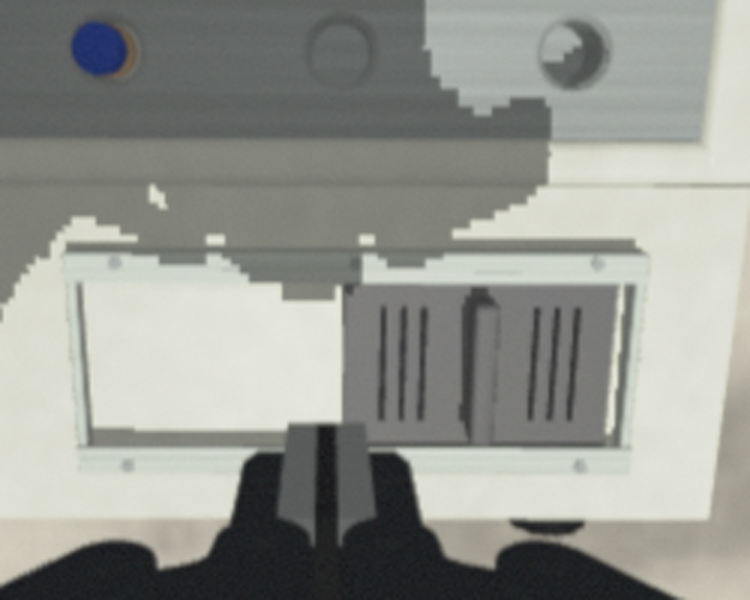

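The shutter has moved about 4 mm past its starting place. Plate edges are at crop x 343 and 612, and the gap to the end stop is about 4 mm, like the gap at the open stop. I'll give it one firmer push to make sure it's seated.

To row units: 61 mm is 0.1017, 30 mm is 0.05.

Call:
pendant(
  segments={"sx": [0, 0, 0, 0], "sy": [0.0167, 0.0233, 0.0233, 0.0233], "sz": [0.05, 0.1017, 0.1017, 0.1017], "wx": [0, 0, 0, 0], "wy": [0, 0, 0, 0], "wz": [0, 0, 0, 0]},
  jaw=0,
)

```text
time: 10.25
position: [547.8, -230.7, 74.4]
orientation: [1.0, -0.007, -0.001, 0.0]
wrist_force: [-0.0, 0.6, 0.0]
opening: -0.1
grasp_force: 0.0
```

```bash
python3 - <<'E'
from h import *
print(rows((549,-243,77)))
E
```

```text
[ 1.33005112 12.25632785 -2.64045004]
```

To row units: 16 mm is 0.0267, 14 mm is 0.0233.

Call:
pendant(
  segments={"sx": [0.0017, 0.0017, 0.0017, 0.0017, 0.0017], "sy": [0.01, 0.0183, 0.0233, 0.0267, 0.0267], "sz": [-0.0017, -0.0017, -0.0017, -0.0017, -0.0017], "wx": [0, 0, 0, 0, 0], "wy": [0, 0, 0, 0, 0], "wz": [0, 0, 0, 0, 0]},
  jaw=0,
)

```text
time: 10.75
position: [549.3, -239.0, 76.1]
orientation: [1.0, -0.005, -0.002, -0.005]
wrist_force: [-0.8, 13.4, 2.7]
opening: 0.2
grasp_force: 6.4
```

Call:
pendant(
  segments={"sx": [0, 0, 0, 0], "sy": [0.0033, 0.0033, 0.0067, 0.0067], "sz": [0, 0, 0, 0], "wx": [0, 0, 0, 0], "wy": [0, 0, 0, 0], "wz": [0, 0, 0, 0]},
  jaw=0,
)

```text
time: 11.15
position: [549.9, -243.7, 76.8]
orientation: [1.0, -0.005, -0.001, -0.004]
wrist_force: [-0.1, 12.1, 7.3]
opening: -0.1
grasp_force: 10.1
```

Pull off and take a picture from the first viewing pose, comparing it numerically with the first one.

To row units: -148 mm is -0.2467, -110 mm is -0.1833.

Call:
pendant(
  segments={"sx": [0, 0, 0, 0, 0], "sy": [-0.0133, -0.025, -0.0333, -0.0367, -0.0367], "sz": [0, -0.0417, -0.1167, -0.1833, -0.2467], "wx": [0, 0, 0, 0, 0], "wy": [0, 0, 0, 0, 0], "wz": [0, 0, 0, 0, 0]},
  jaw=0,
)

```text
time: 11.65
position: [549.8, -228.2, 226.6]
orientation: [1.0, -0.007, 0.0, 0.0]
wrist_force: [0.9, -0.6, -0.3]
opening: 0.3
grasp_force: 0.0
```

Call:
pendant(
  segments={"sx": [0, 0], "sy": [0, 0], "sz": [0, 0], "wx": [0, 0], "wy": [0, 0], "wz": [0, 0]},
  jaw=0,
)

```text
time: 11.85
position: [550.1, -228.6, 225.7]
orientation: [1.0, -0.007, 0.001, 0.001]
wrist_force: [-0.3, 0.0, -1.5]
opening: 0.1
grasp_force: 0.0
```

```bash
python3 - <<'E'
from h import *
s=state();print(s['position'],s['wrist_force'])
m=camera_model('wrist');im=camera('wrist');np.save('w6.npy',m,allow_pickle=True)
cv2.imwrite('pics/w6.png',cv2.cvtColor(im,cv2.COLOR_RGB2BGR))
m0=np.load('w1.npy',allow_pickle=True).item()
p=(599.6,-219.7,-.008);P=toW([(-50,-69,62),(-50,-1,62),(-95,100,58),(-95,-100,58),(-50,-35,72)],p)
print((proj(P,m)).round(1),(proj(P,m0)).round(1))
c=proj(P,m)[4];x0,y0=int(c[0])-125,int(c[1])-60
print(x0,y0)
cv2.imwrite('pics/w6c.png',cv2.resize(cv2.imread('pics/w6.png')[140:260,172:382],(798,456),interpolation=cv2.INTER_CUBIC))
E
```

```text
[ 550.10582871 -228.61858018  225.71814482] [-0.30696965  0.02094542 -1.48949048]
[[334.6 193.9]
 [268.9 194.2]
 [176.7 234.2]
 [360.5 233.2]
 [302.5 196.3]] [[341.9 191.6]
 [275.7 191.6]
 [182.6 231.5]
 [367.4 231.3]
 [309.8 193.8]]
177 136
```

View pics/w6c.png

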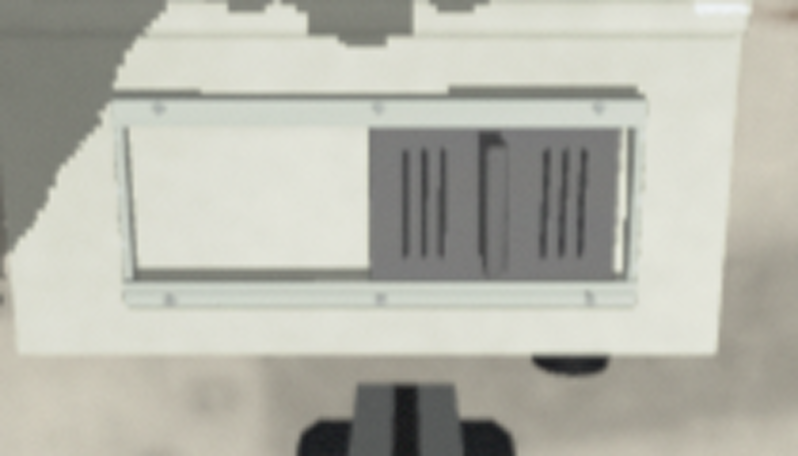

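The heater hasn't moved: the deck corners are at crop x 16 and 717, against 19 and 718 predicted. The plate edges are at x 269.1 and 334.6, against 268.9 and 334.6 predicted for fully shut. I'm handing the job in.

```bash
python3 -c "
from bench import *
print(finish_job())"
```

```text
the job is handed in; nothing more can be done
None
```

I opened the shutter, pressed the reset key until it bottomed out, and pushed the shutter fully shut again; the final picture shows the heater unmoved, but I saw no verdict after handing in, and only the press force tells me the key stayed down.

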